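# Change the filter on a bench photometer

### The arm

A 7-joint arm with a two-finger parallel gripper is mounted at the origin on a cart in front of the work surface, level with it; the furniture and walls round the work are solid. World frame = base frame: x ahead of the robot, y to its left, z up, the work surface at z = 0. Lengths are in m, angles in rad, forces in N, time in s.
With the tool pointing down it reaches from about 0.425 to 0.925 m from the base axis. Payload 6.8 kg.
Tool frame: the origin (TCP) lies at the very end of the fingers, on their centre line; the grasp point (between the pads) lies 19 mm behind it; z points along the fingers, y is the line along which they close (so a half turn about z gives the same grasp; the last joint's range is limited). The gripper opens to 85 mm and grips with 20 to 120 N. Pads are 22 mm wide; open, the fingers measure 114 mm over their backs; the gripper's body (76 mm by 85 mm) begins 54 mm behind the grasp point. The pads swing forward as they close: fully open they stand 13 mm farther back than shut.
Start: joints at [1.121, 0.477, 0.022, 1.555, -0.011, 1.109, -0.083], TCP at [0.226, -0.636, 0.231] pointing down, gripper open.
Joint ranges: [-2.96, 2.96], [-0.34, 2.1], [-1.41, 1.46], [0.24, 2.44], [-1.37, 4.51], [0.17, 1.92], [-2.96, 2.96]. Speed limits (rad/s): [2.39, 2.39, 3.14, 3.14, 3.14, 3.14, 3.14].

### API

Orientations are given as a unit quaternion [w, x, y, z].
In Python, from station import bot, vision gives the robot as it stands (bot), with the cameras (vision).
- The arm moves only by the shell command python3 nudge.py 'ROWS' [FORCE]. ROWS is a JSON list of rows, 1 to 20 of them, each an object with the fields dx, dy, dz (the shift in shares of the most that a row can go, 1 being 50 mm), rz (a turn about the tool's z in shares of 4 rad (1.0 is 4 rad)), finger_gap (the opening from 0.0 (shut) to 1.0 (fully open)); a field left out counts as zero (the opening has to be given); each row shifts and turns the commanded pose from where the row before left it, along the tool's axes as they then stand; what a row does not reach is not made up. A row lasts 1/10 s, in which the tool goes at most 0.05 m and 0.15 rad, less where a joint would pass 70% of its speed; a pose out of reach is approached as far as the arm can. The fingers move at their own pace and stop on an object; FORCE is the grip in N (left out, the last holds). Time passes only in rows, so rows that do not move let the fingers close. It prints the time, the measured TCP pose, the force, the opening and the grip force at its end. Input that does not fit is refused with a message, and nothing moves.
- bot.get_obs(): the state, without advancing time (a new reading comes with each control period).
- vision.read_camera(name): name is "side" or "top"; returns the picture (480x640x3 uint8, blue, green, red); there is no depth.
- vision.camera_info(name): a dict with "vertical_fov" (degrees; the focal length in pixels is half the picture's height over the tangent of half this angle, whatever the lens; pixels are square), "cx", "cy" (the principal point, pixels), "k1" (the pictures are not rectified: a ray, as slopes to the right and down, at radius r is drawn at 1 + k1 r^2 times it, then the intrinsics apply), "view" (4x4, takes a point from world to camera coordinates). Camera axes: x right, y up, looking along -z (the intrinsics and any distortion apply to the point x, -y, -z); pixel columns grow to the right and rows downward; lengths in m; the calibration is good to about 2 mm. A picture is of the moment at which its call begins. camera_info takes no time and is no camera call.
- bot.hand_in(): hands the job in; it is judged then, once.
The state is a dict: "t": time; "q": joint angles; "joint_vel": joint speeds; "joint_torque": joint torques, N m; "eef_pos": TCP position; "tool_rot": TCP orientation; "contact_force": force on the tool from outside, world axes, zero at the start; "torque": the same for the moment, N m; "gripper_width": opening from 0.0 (shut) to 1.0 (fully open); "grasp_force": force on a finger pad.
Only numpy, scipy, OpenCV 4.12 (cv2) and the standard library are available. Lean on these libraries where they do the work, as an engineer would, in place of code of your own. Each camera call takes 0.05 s, during which the arm holds its last target. There are 200 camera calls.

### The job

The photometer has been running on its red filter; set it up for the next assay on the green one. First turn the blank round sensitivity switch anticlockwise back to its end stop, so that the detector is safe; then press in the green key, without forcing it, so that it stays latched and the red key pops up; then bring the sensitivity up again by exactly three clicks from the stop. Leave the other keys up and the things around the instrument where they are.

Things in the scene. Friction and masses are not known exactly. Their poses are not given: they have to be found in the camera images.
- console: the filter photometer: cream instrument, 320 mm wide (y), 224 deep (x), 112 high, fixed. Origin: centre of its underside on the worktop; x runs from its front edge to its back, y to its left, z up. Its grey control panel rises to the back at 20 degrees: middle at (-0.042, 0, 0.052), outward normal (-0.342, 0, 0.940). A 34 mm high hood begins 80 mm up the slope from the line of keys and switch
- selector_axis (a point): middle of the grip of the blank sensitivity switch: round fluted black knob, 41 mm across, no pointer or scale, right of the keys. The point is on its axis, 20 mm above the panel; the axis is the panel normal. The wall to grip runs from 8 to 30 mm above the panel, over a 45 mm skirt. Site frame parallel to the console's
- selector (a joint): angle of the blank switch: 0 at its anticlockwise stop (seen looking down on the panel), growing clockwise; six positions 0.524 rad (30 degrees) apart, hard stops at 0 and 2.618. Turning over a click takes about 0.1 N m; let go, it settles in the nearest position; at a stop the fingers just slip round it. Starts 2, 3 or 4 clicks from 0
- key_white: seat of the white filter key: fixed point on the panel face under the key's middle, frame parallel to the console's. The cap is white, 40 mm long up the slope, 25.5 mm wide; keys stand 30 mm apart in a row along the console's y, in an order that varies
- white_press (a joint): travel of the white key into the panel, along the panel normal (m): 0 up, 0.0077 latched, 0.0105 at its bottom stop
- key_blue: seat of the blue filter key: fixed point on the panel face under the key's middle, frame parallel to the console's. The cap is blue, 40 mm long up the slope, 25.5 mm wide; keys stand 30 mm apart in a row along the console's y, in an order that varies
- blue_press (a joint): travel of the blue key into the panel, along the panel normal (m): 0 up, 0.0077 latched, 0.0105 at its bottom stop
- key_green: seat of the green filter key: fixed point on the panel face under the key's middle, frame parallel to the console's. The cap is green, 40 mm long up the slope, 25.5 mm wide; keys stand 30 mm apart in a row along the console's y, in an order that varies
- green_top (a point): middle of the top face of the green key's cap, moving with it: 18 mm above the panel (along its normal) when up, 10 mm when latched
- green_press (a joint): travel of the green key into the panel, along the panel normal (m): 0 up, 0.0077 latched, 0.0105 at its bottom stop. A sprung bar under all keys lets the latched key pop up as another is pressed, then catches that one. The push peaks at 6 to 14 N (more if fast) a third of the way, drops to 3 N, then climbs at the bottom stop; let go before 0.0085 it may spring back. Keys pressed together all latch
- key_yellow: seat of the yellow filter key: fixed point on the panel face under the key's middle, frame parallel to the console's. The cap is yellow, 40 mm long up the slope, 25.5 mm wide; keys stand 30 mm apart in a row along the console's y, in an order that varies
- yellow_press (a joint): travel of the yellow key into the panel, along the panel normal (m): 0 up, 0.0077 latched, 0.0105 at its bottom stop
- key_red: seat of the red filter key: fixed point on the panel face under the key's middle, frame parallel to the console's. The cap is red, 40 mm long up the slope, 25.5 mm wide; keys stand 30 mm apart in a row along the console's y, in an order that varies
- red_top (a point): middle of the top face of the red key's cap, moving with it: 18 mm above the panel (along its normal) when up, 10 mm when latched
- red_press (a joint): travel of the red key into the panel, along the panel normal (m): 0 up, 0.0077 latched, 0.0105 at its bottom stop. Latched down at the start
- lab_book: bystander, leave alone: white notebook, 210 x 152 x 16 mm, left of the photometer; origin at the centre of its underside
- pencil: bystander, leave alone: green pencil, 142 mm long, 7 mm thick; origin at the centre of its underside
- slide_box: bystander, leave alone: dark blue microscope-slide box, 101 x 178 x 38 mm; origin at the centre of its underside
- specimen_jar: bystander, leave alone: clear lidded jar, 51 mm across, 64 mm high; origin at the centre of its underside
- urine_cup: bystander, leave alone: small clear cup, 46 mm across, 44 mm high; origin at the centre of its underside
- tally_counter: bystander, leave alone: round hand counter, 65 x 55 x 18 mm; origin at the centre of its underside
- cover_glass_box: bystander, leave alone: small white carton, 54 x 54 x 50 mm; origin at the centre of its underside

How it is judged:
On the way, in this order (a step that is already met when the one before it is completed fails the run):
1. the sensitivity switch is at its anticlockwise end stop while the red key is still latched (value of joint selector below 0.12 rad and value of joint red_press above 0.006 m and value of joint green_press below 0.002 m), for 0.2 s.
2. with the switch still at the stop, the green key has been let go and stays latched, and all the other keys are up (value of joint selector below 0.12 rad and value of joint green_press between 0.0065 and 0.009 m and value of joint each of white_press, blue_press, yellow_press, red_press below 0.002 m and contact force between the fingers and key_green below 0.3 N), for 0.3 s.
At the end, for the whole second after the job is handed in: the green key is latched (6.5 to 9 mm in), the four other keys are up (within 2 mm), and the sensitivity switch rests at its third click from the anticlockwise stop (1.571 rad, within 0.13 rad), all let go (value of joint green_press between 0.0065 and 0.009 m and value of joint each of white_press, blue_press, yellow_press, red_press below 0.002 m and value of joint selector between 1.441 and 1.701 rad and velocity of joint selector between -0.05 and 0.05 rad/s); the robot touches nothing.
It fails at once if a key is forced (more than 100 N from the gripper) (contact force between the fingers and key_white above 100 N or contact force between the fingers and key_blue above 100 N or contact force between the fingers and key_green above 100 N or contact force between the fingers and key_yellow above 100 N or contact force between the fingers and key_red above 100 N).
It fails at once if a bystander is pushed more than 20 mm away (distance of any of lab_book, pencil, slide_box, specimen_jar, urine_cup, tally_counter, cover_glass_box from where it was at the start of the episode above 0.02 m).
It also fails if it takes over 67 s, if anything falls off the work surface, if the arm or the gripper's body presses on something with over 40 N, if the wrist force passes 120 N, or if a joint passes its speed limit or range.

## Working session

There is one attempt and no reset: what is moved stays moved. The work goes in short steps, Python scripts to look and compute and a shell command to move; the robot and the scene stay as the last step left them, time stands still between calls to the robot, and variables do not carry over. Pictures are saved under pics/ and viewed, at most 10 in all, crops included, and the job is handed in when it is done.

```bash
ls; mkdir -p pics
python3 - <<'E'
from station import bot, vision
import cv2
o=bot.get_obs();print({k:o[k] for k in('t','eef_pos','tool_rot','contact_force','gripper_width')})
for n in('side','top'):
    cv2.imwrite(f'pics/{n}0.png',vision.read_camera(n));print(n,vision.camera_info(n))
E
```

```text
nudge.py
pics
station.py
{'t': 0.0, 'eef_pos': array([ 0.22601999, -0.63540047,  0.23029977]), 'tool_rot': array([-8.88560081e-04,  9.85429475e-01,  1.70082065e-01, -2.27078993e-04]), 'contact_force': array([-0.2732513 , -0.47176699, -0.19352673]), 'gripper_width': 0.9997000493623196}
side {'vertical_fov': 49.17107143295303, 'cx': 316.0535174128053, 'cy': 242.0582563563251, 'k1': -0.030988976043218312, 'view': array([[-0.8850976 , -0.46534277, -0.00763879,  0.38199957],
       [ 0.22931774, -0.45033504,  0.86290887, -0.18088305],
       [-0.40498842,  0.76200686,  0.50530182, -1.39260583],
       [ 0.        ,  0.        ,  0.        ,  1.        ]])}
top {'vertical_fov': 57.22686963412345, 'cx': 317.46292512785226, 'cy': 239.62382206461797, 'k1': -0.1066680406823062, 'view': array([[ 6.85828000e-05, -9.99735055e-01,  2.30177258e-02,
        -3.37585410e-02],
       [ 9.96458210e-01,  2.00386894e-03,  8.40655654e-02,
        -4.44495437e-01],
       [-8.40894171e-02,  2.29304364e-02,  9.96194341e-01,
        -1.09576063e+00],
       [ 0.00000000e+00,  0.00000000e+00,  0.00000000e+00,
         1.00000000e+00]])}
```

View pics/top0.png

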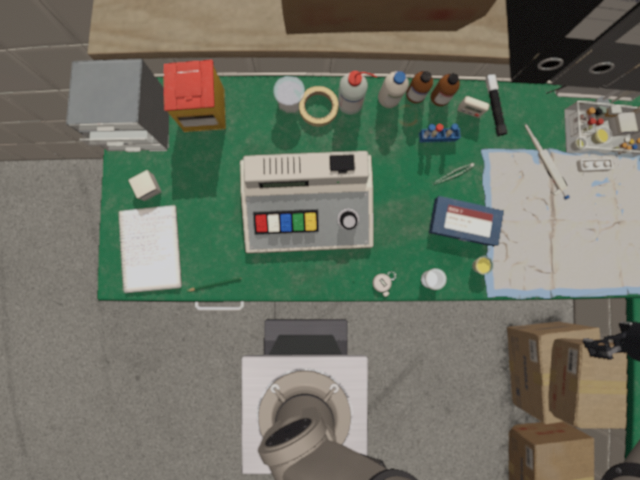

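View pics/side0.png

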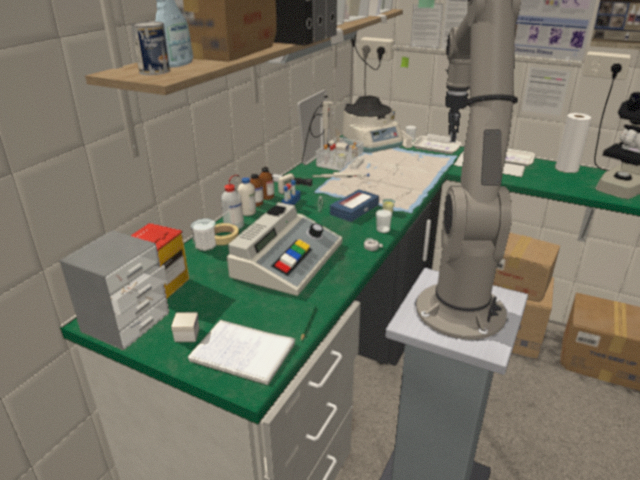

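The top view shows the keys red (261,223), white (273), blue (286), green (298) and yellow (311), with the knob at (348,220). The side view shows the same row near (292,257), with the knob at (316,230). Next I'll measure these points.

```bash
cat > h.py <<'E'
import numpy as np,cv2
from station import bot, vision
def ray(n,p):
    c=vision.camera_info(n);f=240/np.tan(np.radians(c['vertical_fov']/2))
    K=np.array([[f,0,c['cx']],[0,f,c['cy']],[0,0,1]])
    x,y=cv2.undistortPoints(np.array([[p]],float),K,np.array([c['k1'],0,0,0.]))[0,0]
    V=c['view'];R=V[:3,:3];o=-R.T@V[:3,3];d=R.T@np.array([x,-y,-1]);return o,d/np.linalg.norm(d)
def onz(n,p,z):
    o,d=ray(n,p);return o+d*(z-o[2])/d[2]
def tri(a,b):
    (o,d),(p,e)=ray('top',a),ray('side',b)
    s=np.linalg.lstsq(np.c_[d,-e],p-o,rcond=None)[0]
    P,Q=o+d*s[0],p+e*s[1];return (P+Q)/2,np.linalg.norm(P-Q)
def cen(im,lo,hi,box):
    x0,y0,x1,y1=box;m=cv2.inRange(cv2.cvtColor(im[y0:y1,x0:x1],cv2.COLOR_BGR2HSV),lo,hi)
    n,l,s,c=cv2.connectedComponentsWithStats(m);i=1+np.argmax(s[1:,4]);return c[i]+[x0,y0],s[i]+[x0,y0,0,0,0]
E
python3 - <<'E'
from h import *
T,S=cv2.imread('pics/top0.png'),cv2.imread('pics/side0.png')
C=dict(red=((0,150,90),(8,255,255)),blue=((100,120,80),(125,255,255)),green=((45,120,80),(85,255,255)),yellow=((20,150,120),(33,255,255)))
for k,(lo,hi) in C.items():
    a,sa=cen(T,lo,hi,(250,205,322,238));b,sb=cen(S,lo,hi,(270,235,314,278));P,e=tri(a,b)
    print(k,a.round(1),sa,b.round(1),sb,P.round(4),round(e,4))
g=cv2.resize(T[145:255,235:380],None,fx=5,fy=5,interpolation=2);s=cv2.resize(S[200:295,225:345],None,fx=5,fy=5,interpolation=2)
cv2.imwrite('pics/tc.png',g);cv2.imwrite('pics/sc.png',s)
E
```

```text
red [260.8 222.7] [255 214  12  18 194] [281.9 266.4] [275 261  16  12 105] [0.4831 0.1069 0.0574] 0.001
blue [285.7 222.1] [280 213  12  19 208] [293.3 253.6] [286 249  15  11  81] [0.4827 0.0447 0.066 ] 0.001
green [297.7 221.8] [292 213  12  18 186] [297.7 249.1] [291 244  14  11  71] [0.484  0.0157 0.0651] 0.0004
yellow [310.2 221.5] [305 213  12  18 199] [301.9 244.7] [295 240  14  11  81] [ 0.4857 -0.0142  0.064 ] 0.0011
```

View pics/tc.png

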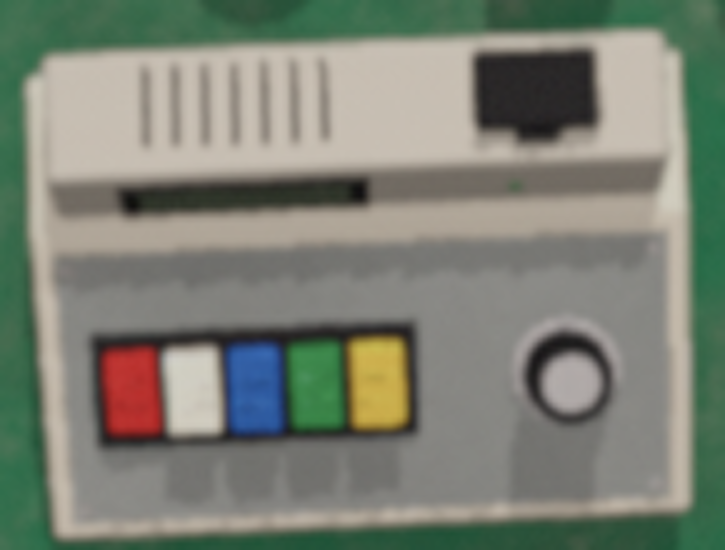

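View pics/sc.png

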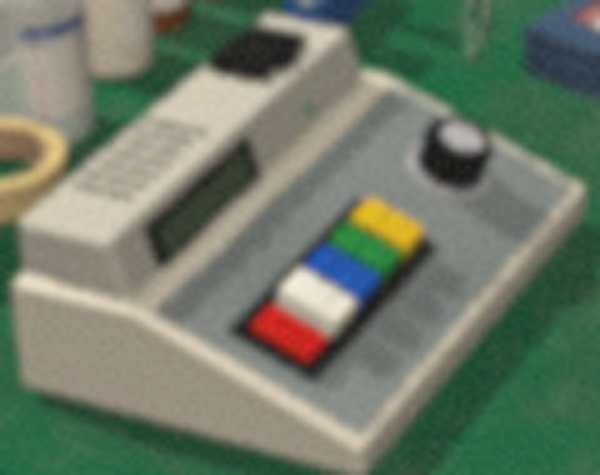

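The crops show five caps in order red (latched), white, blue, green, yellow. The silver knob cap is at about (349,221.5) in the top view and (317.6,226.8) in the side view. The front lip runs from (246,252) to (373,247).

Run:
```python
from h import *
T,S=cv2.imread('pics/top0.png'),cv2.imread('pics/side0.png')
# row of up keys on z of cap tops
P={k:onz('top',p,z) for k,p,z in(('red',(260.8,222.7),.0615),('blue',(285.7,222.1),.069),('green',(297.7,221.8),.069),('yellow',(310.2,221.5),.069))}
for k in P:print(k,P[k].round(4))
a,sa=cen(T,(0,0,140),(179,60,255),(341,211,358,232));b,sb=cen(S,(0,0,140),(179,70,255),(309,223,325,232))
print(a,sa,b,sb,tri(a,b),onz('top',a,.083))
# knob black: centroid of dark pixels in both
c,sc=cen(T,(0,0,0),(179,255,70),(336,207,362,230));print('dark',c,sc)
for n,p,z in(('fl',(246,251.6),.03),('fr',(372.6,246.6),.03),('bl',(244.5,157),.112),('br',(368,152),.112)):print(n,onz('top',p,z).round(4))
print(ray('top',(300,222))[0],ray('side',(300,222))[0])
```

```text
red [0.4822 0.1061 0.0615]
blue [0.4828 0.0449 0.069 ]
green [0.4836 0.0158 0.069 ]
yellow [ 0.4844 -0.0145  0.069 ]
[348.85106383 221.14893617] [344 216  11  11  94] [317. 227.] [314 225   7   5  29] (array([ 0.48427441, -0.10766732,  0.07899722]), np.float64(0.00014943498915173534)) [ 0.48383355 -0.10725513  0.083     ]
dark [346.775 218.05 ] [340 212  17  17  80]
fl [0.4132 0.1458 0.03  ]
fr [ 0.4263 -0.1719  0.03  ]
bl [0.6326 0.1416 0.112 ]
br [ 0.6464 -0.1516  0.112 ]
[ 0.35078157 -0.00773262  1.12973435] [-0.18440264  1.15747796  0.86268986]
```

Units first: shifts go in shares of 50 mm and turns go in shares of 4 rad. So -0.0431 m is -0.862, 0.04 m is 0.8, 0.15 rad / 4 = 0.0375.

```bash
python3 nudge.py '[{"rz": 0.0375,"finger_gap": 0.75},{"rz": 0.0375,"finger_gap": 0.75},{"dx": 0.472,"dy": -0.862,"finger_gap": 0.75},{"dx": 0.472,"dy": -0.862,"finger_gap": 0.75},{"dx": 0.472,"dy": -0.862,"finger_gap": 0.75},{"dx": 0.472,"dy": -0.862,"finger_gap": 0.75},{"dx": 0.472,"dy": -0.862,"finger_gap": 0.75},{"dx": 0.472,"dy": -0.862,"finger_gap": 0.75},{"dx": 0.472,"dy": -0.862,"finger_gap": 0.75},{"dx": 0.472,"dy": -0.862,"finger_gap": 0.75},{"dx": 0.472,"dy": -0.862,"finger_gap": 0.75},{"dx": 0.472,"dy": -0.862,"finger_gap": 0.75},{"dx": 0.472,"dy": -0.862,"finger_gap": 0.75},{"dx": 0.472,"dy": -0.862,"finger_gap": 0.75},{"dz": 0.8,"finger_gap": 0.75},{"dz": 0.8,"finger_gap": 0.75},{"finger_gap": 0.75},{"finger_gap": 0.75}]' 40
```

```text
t: 1.9
eef_pos: [0.4872, -0.1075, 0.1514]
tool_rot: [-0.0, 1.0, 0.021, -0.001]
contact_force: [-0.3, -0.6, 0.6]
gripper_width: 0.75
grasp_force: 0.0
```

In the tool's units: 0.04 m is 0.8, 0.03 m is 0.6.

```bash
python3 nudge.py '[{"dz": 0.8,"finger_gap": 0.75},{"dz": 0.6,"finger_gap": 0.75},{"dz": 0.3,"finger_gap": 0.75},{"finger_gap": 0.75}]'; python3 nudge.py '[{"finger_gap": 0.4},{"finger_gap": 0.4},{"finger_gap": 0.4},{"finger_gap": 0.4},{"finger_gap": 0.4}]' 30
python3 - <<'E'
from h import *
print(bot.get_obs()['torque'].round(3))
cv2.imwrite('pics/s1.png',cv2.resize(vision.read_camera('side')[150:270,240:400],None,fx=5,fy=5,interpolation=2))
E
```

```text
t: 2.3
eef_pos: [0.4877, -0.1079, 0.0665]
tool_rot: [0.0, 1.0, 0.02, -0.0]
contact_force: [-0.5, 0.1, 1.2]
gripper_width: 0.75
grasp_force: 0.0
t: 2.8
eef_pos: [0.4892, -0.1072, 0.0687]
tool_rot: [0.0, 1.0, 0.021, 0.002]
contact_force: [-1.9, 1.9, 7.2]
gripper_width: 0.464
grasp_force: 29.5
[0.473 0.352 0.042]
```

View pics/s1.png

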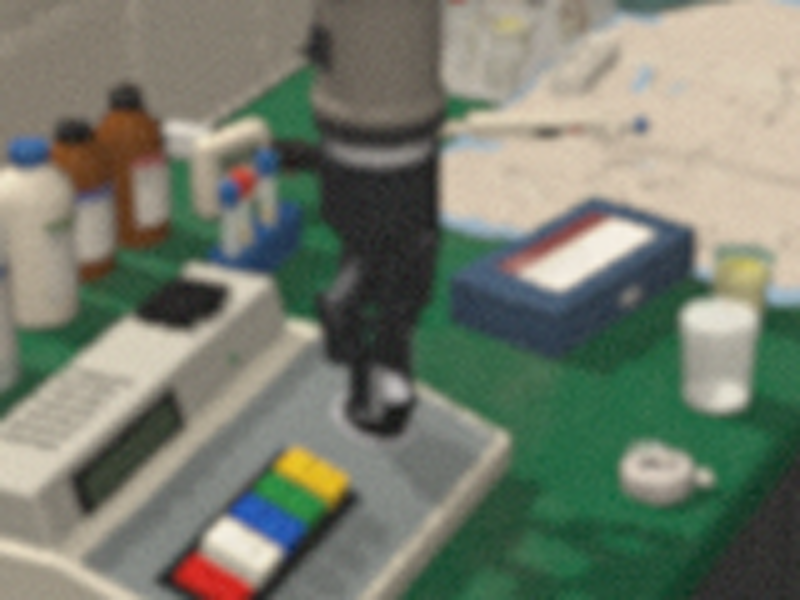

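The picture shows the pads gripping the knob at about (318,228) in the full frame. The width of 39 mm agrees with the knob's 41 mm. Next I'll turn it anticlockwise.

In the tool's units: -0.002 m is -0.04, -0.15 rad / 4 = -0.0375.

```bash
cat > o.sh <<'E'
python3 -c "
from station import bot, vision
o=bot.get_obs();print('torque',o['torque'].round(3))"
E
python3 nudge.py '[{"dz": -0.04,"rz": -0.0375,"finger_gap": 0.4},{"rz": -0.0375,"finger_gap": 0.4},{"finger_gap": 0.4},{"finger_gap": 0.4}]'; sh o.sh
python3 nudge.py '[{"finger_gap": 0.75},{"finger_gap": 0.75},{"rz": 0.0375,"finger_gap": 0.75},{"rz": 0.0375,"finger_gap": 0.75},{"rz": 0.0375,"finger_gap": 0.75},{"rz": 0.0375,"finger_gap": 0.75},{"finger_gap": 0.75}]'; sh o.sh
python3 nudge.py '[{"finger_gap": 0.4},{"finger_gap": 0.4},{"finger_gap": 0.4},{"finger_gap": 0.4}]'; sh o.sh
python3 nudge.py '[{"rz": -0.0375,"finger_gap": 0.4},{"rz": -0.0375,"finger_gap": 0.4},{"rz": -0.0375,"finger_gap": 0.4},{"rz": -0.0375,"finger_gap": 0.4},{"finger_gap": 0.4},{"finger_gap": 0.4}]'; sh o.sh
```

```text
t: 3.25
eef_pos: [0.4884, -0.1075, 0.0698]
tool_rot: [0.0, 0.986, 0.168, 0.001]
contact_force: [-3.2, 2.8, 7.8]
gripper_width: 0.462
grasp_force: 34.8
torque [-0.322  0.456 -0.254]
t: 3.95
eef_pos: [0.488, -0.1075, 0.0685]
tool_rot: [0.0, 0.992, -0.13, 0.0]
contact_force: [0.3, -0.2, -0.8]
gripper_width: 0.751
grasp_force: 0.0
torque [ 0.051 -0.025  0.002]
t: 4.35
eef_pos: [0.4878, -0.1073, 0.0687]
tool_rot: [-0.0, 0.992, -0.128, 0.0]
contact_force: [-1.6, 1.2, 5.8]
gripper_width: 0.462
grasp_force: 29.7
torque [0.328 0.262 0.068]
t: 4.95
eef_pos: [0.4882, -0.1075, 0.0686]
tool_rot: [0.0, 0.986, 0.168, 0.001]
contact_force: [0.5, 0.7, 2.1]
gripper_width: 0.459
grasp_force: 34.9
torque [-0.555 -0.404 -0.304]
```

In the tool's units: 0.15 rad / 4 = 0.0375.

```bash
for i in 1; do
python3 nudge.py '[{"finger_gap": 0.75},{"finger_gap": 0.75},{"rz": 0.0375,"finger_gap": 0.75},{"rz": 0.0375,"finger_gap": 0.75},{"rz": 0.0375,"finger_gap": 0.75},{"rz": 0.0375,"finger_gap": 0.75},{"finger_gap": 0.75}]' >/dev/null
python3 nudge.py '[{"finger_gap": 0.4},{"finger_gap": 0.4},{"finger_gap": 0.4},{"finger_gap": 0.4}]'>/dev/null; sh o.sh
python3 nudge.py '[{"rz": -0.0375,"finger_gap": 0.4},{"rz": -0.0375,"finger_gap": 0.4}]'>/dev/null; sh o.sh
python3 nudge.py '[{"rz": -0.0375,"finger_gap": 0.4},{"rz": -0.0188,"finger_gap": 0.4}]'>/dev/null; sh o.sh
python3 nudge.py '[{"rz": -0.0188,"finger_gap": 0.4},{"finger_gap": 0.4}]'; sh o.sh
python3 nudge.py '[{"finger_gap": 0.75},{"finger_gap": 0.75},{"rz": 0.0375,"finger_gap": 0.75},{"rz": 0.0375,"finger_gap": 0.75},{"rz": 0.0375,"finger_gap": 0.75},{"rz": 0.0375,"finger_gap": 0.75},{"finger_gap": 0.75}]' >/dev/null; sh o.sh
python3 nudge.py '[{"finger_gap": 0.4},{"finger_gap": 0.4},{"finger_gap": 0.4},{"finger_gap": 0.4}]'>/dev/null; sh o.sh
python3 nudge.py '[{"rz": -0.0375,"finger_gap": 0.4},{"rz": -0.0375,"finger_gap": 0.4}]'>/dev/null; sh o.sh
python3 nudge.py '[{"rz": -0.0375,"finger_gap": 0.4},{"rz": -0.0188,"finger_gap": 0.4}]'>/dev/null; sh o.sh
python3 nudge.py '[{"rz": -0.0188,"finger_gap": 0.4},{"finger_gap": 0.4}]'; sh o.sh
done
```

```text
torque [0.374 0.383 0.013]
torque [-1.14   0.401 -0.358]
torque [-0.845 -0.077 -0.13 ]
t: 6.65
eef_pos: [0.488, -0.1078, 0.0685]
tool_rot: [0.0, 0.985, 0.17, 0.001]
contact_force: [-0.6, 1.7, 1.7]
gripper_width: 0.466
grasp_force: 34.6
torque [-0.736 -0.335 -0.344]
torque [-0.011  0.007 -0.039]
torque [0.341 0.318 0.054]
torque [-1.047  0.343 -0.291]
torque [-0.388  0.407 -0.174]
t: 8.35
eef_pos: [0.4877, -0.1077, 0.069]
tool_rot: [0.0, 0.985, 0.171, 0.0]
contact_force: [-3.2, 0.9, 9.8]
gripper_width: 0.461
grasp_force: 34.1
torque [-0.507  0.479 -0.203]
```

In the tool's units: 0.15 rad / 4 = 0.0375.

```bash
python3 nudge.py '[{"finger_gap": 0.75},{"finger_gap": 0.75},{"rz": 0.0375,"finger_gap": 0.75},{"rz": 0.0375,"finger_gap": 0.75},{"rz": 0.0375,"finger_gap": 0.75},{"rz": 0.0375,"finger_gap": 0.75},{"finger_gap": 0.75}]' >/dev/null; sh o.sh
python3 nudge.py '[{"finger_gap": 0.4},{"finger_gap": 0.4},{"finger_gap": 0.4},{"finger_gap": 0.4}]'>/dev/null; sh o.sh
for i in 1; do
python3 nudge.py '[{"rz": -0.025,"finger_gap": 0.4}]'|grep -E 'force|eef'; sh o.sh
python3 nudge.py '[{"rz": -0.025,"finger_gap": 0.4}]'|grep -E 'force|eef'; sh o.sh
python3 nudge.py '[{"rz": -0.025,"finger_gap": 0.4}]'|grep -E 'force|eef'; sh o.sh
python3 nudge.py '[{"rz": -0.025,"finger_gap": 0.4}]'|grep -E 'force|eef'; sh o.sh
python3 nudge.py '[{"rz": -0.025,"finger_gap": 0.4}]'|grep -E 'force|eef'; sh o.sh
python3 nudge.py '[{"rz": -0.025,"finger_gap": 0.4}]'|grep -E 'force|eef'; sh o.sh
done
python3 nudge.py '[{"finger_gap": 0.75},{"finger_gap": 0.75},{"rz": 0.0375,"finger_gap": 0.75},{"rz": 0.0375,"finger_gap": 0.75},{"rz": 0.0375,"finger_gap": 0.75},{"rz": 0.0375,"finger_gap": 0.75},{"finger_gap": 0.75}]' >/dev/null; sh o.sh
python3 nudge.py '[{"finger_gap": 0.4},{"finger_gap": 0.4},{"finger_gap": 0.4},{"finger_gap": 0.4}]'>/dev/null; sh o.sh
python3 nudge.py '[{"rz": -0.0375,"finger_gap": 0.4},{"rz": -0.0375,"finger_gap": 0.4}]'>/dev/null; sh o.sh
python3 nudge.py '[{"rz": -0.0375,"finger_gap": 0.4},{"rz": -0.0188,"finger_gap": 0.4}]'>/dev/null; sh o.sh
python3 nudge.py '[{"rz": -0.0188,"finger_gap": 0.4},{"finger_gap": 0.4}]'; sh o.sh
```

```text
torque [-0.001  0.047 -0.003]
torque [0.456 0.335 0.048]
eef_pos: [0.4879, -0.1074, 0.0685]
contact_force: [-4.8, 1.4, 7.1]
grasp_force: 30.8
torque [ 0.238  0.62  -0.849]
eef_pos: [0.4858, -0.1073, 0.0683]
contact_force: [-11.1, 2.5, 13.7]
grasp_force: 30.8
torque [ 0.517  2.518 -0.613]
eef_pos: [0.4858, -0.1074, 0.0682]
contact_force: [-1.7, 0.5, 3.7]
grasp_force: 30.1
torque [-0.109  0.677 -0.68 ]
eef_pos: [0.4878, -0.1074, 0.0683]
contact_force: [2.3, 1.0, -1.8]
grasp_force: 30.6
torque [ 0.168 -0.47  -0.609]
eef_pos: [0.4897, -0.107, 0.0685]
contact_force: [7.9, 3.2, -7.7]
grasp_force: 31.0
torque [ 0.636 -1.841 -0.675]
eef_pos: [0.4905, -0.1064, 0.0686]
contact_force: [3.4, 1.4, 1.3]
grasp_force: 33.5
torque [ 0.356 -0.927 -0.663]
torque [-0.056 -0.01   0.012]
torque [ 0.343  0.307 -0.009]
torque [-0.081  0.256 -0.598]
torque [ 0.853 -2.11  -0.538]
t: 11.75
eef_pos: [0.4903, -0.1064, 0.0688]
tool_rot: [-0.0, 0.985, 0.172, 0.003]
contact_force: [4.8, 3.8, -3.1]
gripper_width: 0.46
grasp_force: 32.8
torque [ 0.672 -1.264 -0.118]
```

It is now clearly at the stop: the torque is a constant −0.65 N·m slip from the first row, where the earlier strokes showed lower detent torque. I'll release and go to the green key.

In the tool's units: -0.04 m is -0.8, -0.03 m is -0.6, -0.1408 rad / 4 = -0.0352.

```bash
python3 nudge.py '[{"finger_gap": 0.75},{"finger_gap": 0.75},{"dz": -0.8,"finger_gap": 0.75},{"dz": -0.6,"rz": -0.0352,"finger_gap": 0.75},{"rz": -0.0352,"finger_gap": 0.4},{"rz": -0.0352,"finger_gap": 0},{"rz": -0.0352,"finger_gap": 0},{"rz": -0.0352,"finger_gap": 0},{"rz": -0.0352,"finger_gap": 0},{"rz": -0.0352,"finger_gap": 0},{"rz": -0.0352,"finger_gap": 0},{"rz": -0.0352,"finger_gap": 0},{"finger_gap": 0},{"finger_gap": 0}]'
```

```text
t: 13.15
eef_pos: [0.4872, -0.1077, 0.1381]
tool_rot: [-0.0, 0.695, 0.719, -0.0]
contact_force: [0.2, -0.4, 0.8]
gripper_width: 0.004
grasp_force: 0.0
```

In the tool's units: 0.0412 m is 0.824, -0.0027 m is -0.054.

```bash
python3 nudge.py '[{"dx": 0.824,"dy": -0.054,"finger_gap": 0},{"dx": 0.824,"dy": -0.054,"finger_gap": 0},{"dx": 0.824,"dy": -0.054,"finger_gap": 0},{"dz": 0.6,"finger_gap": 0},{"dz": 0.4,"finger_gap": 0},{"finger_gap": 0}]'
python3 - <<'E'
from h import *
cv2.imwrite('pics/s2.png',cv2.resize(vision.read_camera('side')[180:280,240:370],None,fx=6,fy=6,interpolation=2))
E
```

```text
t: 13.75
eef_pos: [0.4727, 0.0158, 0.0863]
tool_rot: [-0.002, 0.694, 0.72, -0.002]
contact_force: [-1.0, 0.3, -0.1]
gripper_width: -0.0
grasp_force: 0.0
```

View pics/s2.png

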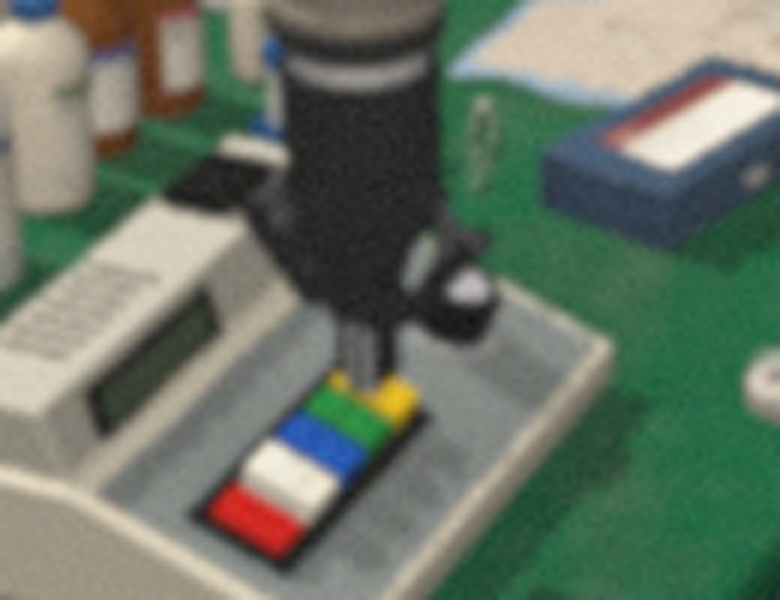

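The picture shows the closed tip at about (300,245), roughly 17 mm above the green key (298,249). Now I'll press in small steps.

In the tool's units: 0.006 m is 0.12, 0.004 m is 0.08.

```bash
python3 nudge.py '[{"dz": 0.12,"finger_gap": 0},{"dz": 0.08,"finger_gap": 0},{"finger_gap": 0}]'|grep -E 'eef|contact'
for i in 1; do
python3 nudge.py '[{"dz": 0.04,"finger_gap": 0},{"finger_gap": 0}]'|grep -E 'eef|contact'
python3 nudge.py '[{"dz": 0.04,"finger_gap": 0},{"finger_gap": 0}]'|grep -E 'eef|contact'
python3 nudge.py '[{"dz": 0.04,"finger_gap": 0},{"finger_gap": 0}]'|grep -E 'eef|contact'
python3 nudge.py '[{"dz": 0.04,"finger_gap": 0},{"finger_gap": 0}]'|grep -E 'eef|contact'
python3 nudge.py '[{"dz": 0.04,"finger_gap": 0},{"finger_gap": 0}]'|grep -E 'eef|contact'
done
```

```text
eef_pos: [0.4749, 0.0155, 0.0784]
contact_force: [0.2, 0.6, 0.3]
eef_pos: [0.4749, 0.0157, 0.0764]
contact_force: [-0.0, -0.9, 1.0]
eef_pos: [0.4747, 0.0158, 0.0742]
contact_force: [-0.1, -0.3, -0.6]
eef_pos: [0.4747, 0.0158, 0.0721]
contact_force: [0.2, -0.2, 0.3]
eef_pos: [0.4746, 0.0158, 0.0701]
contact_force: [0.3, 0.4, 0.2]
eef_pos: [0.4748, 0.0158, 0.0681]
contact_force: [-0.1, -0.2, 0.3]
```

In the tool's units: 0.002 m is 0.04.

```bash
for i in 1; do
python3 nudge.py '[{"dz": 0.04,"finger_gap": 0},{"finger_gap": 0}]'|grep -E 'eef|contact'
python3 nudge.py '[{"dz": 0.04,"finger_gap": 0},{"finger_gap": 0}]'|grep -E 'eef|contact'
python3 nudge.py '[{"dz": 0.04,"finger_gap": 0},{"finger_gap": 0}]'|grep -E 'eef|contact'
python3 nudge.py '[{"dz": 0.04,"finger_gap": 0},{"finger_gap": 0}]'|grep -E 'eef|contact'
done
```

```text
eef_pos: [0.4753, 0.0159, 0.0666]
contact_force: [-0.9, -1.0, 4.8]
eef_pos: [0.4758, 0.0159, 0.0648]
contact_force: [0.4, -0.9, 4.9]
eef_pos: [0.4757, 0.016, 0.0627]
contact_force: [1.0, 0.3, 3.4]
eef_pos: [0.4741, 0.0157, 0.0598]
contact_force: [-1.3, 1.3, 0.2]
```

In the tool's units: 0.0015 m is 0.03.

```bash
for i in 1; do
python3 nudge.py '[{"dz": 0.03,"finger_gap": 0},{"finger_gap": 0}]'|grep -E 'eef|contact'
python3 nudge.py '[{"dz": 0.03,"finger_gap": 0},{"finger_gap": 0}]'|grep -E 'eef|contact'
python3 nudge.py '[{"dz": 0.02,"finger_gap": 0},{"finger_gap": 0}]'|grep -E 'eef|contact'
python3 nudge.py '[{"dz": 0.02,"finger_gap": 0},{"finger_gap": 0}]'|grep -E 'eef|contact'
done
```

```text
eef_pos: [0.4745, 0.0157, 0.0586]
contact_force: [-0.3, -0.4, 2.0]
eef_pos: [0.4749, 0.0157, 0.0573]
contact_force: [0.9, -0.6, 3.2]
eef_pos: [0.4751, 0.0158, 0.0566]
contact_force: [1.2, -1.1, 6.4]
eef_pos: [0.4753, 0.0158, 0.0563]
contact_force: [-3.3, -1.2, 15.6]
```

The force is climbing at the bottom stop. I'll release, rise and check.

In the tool's units: -0.0412 m is -0.824, -0.04 m is -0.8.

```bash
python3 nudge.py '[{"dz": 0.01,"finger_gap": 0},{"finger_gap": 0},{"dz": -0.2,"finger_gap": 0},{"dz": -0.8,"finger_gap": 0},{"dz": -0.6,"finger_gap": 0},{"dx": -0.824,"dy": 0.054,"finger_gap": 0},{"dx": -0.824,"dy": 0.054,"finger_gap": 0},{"dx": -0.824,"dy": 0.054,"finger_gap": 0.4},{"finger_gap": 0.75},{"finger_gap": 0.75}]'
python3 - <<'E'
from h import *
cv2.imwrite('pics/s3.png',cv2.resize(vision.read_camera('side')[200:290,240:360],None,fx=6,fy=6,interpolation=2))
E
```

```text
t: 17.7
eef_pos: [0.4871, -0.1081, 0.1345]
tool_rot: [-0.0, 0.694, 0.72, -0.0]
contact_force: [-0.4, 0.3, 0.6]
gripper_width: 0.508
grasp_force: 0.0
```

View pics/s3.png

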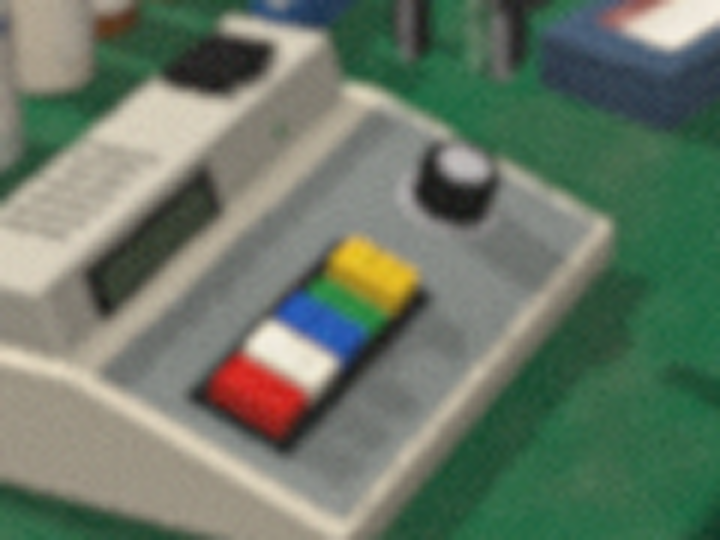

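The picture shows green down at (297,251), with red and the others up. Now three strokes clockwise, one click each.

In the tool's units: 0.03 m is 0.6, 0.025 m is 0.5, 0.145 rad / 4 = 0.0363.

```bash
python3 nudge.py '[{"rz": 0.0363,"finger_gap": 0.75},{"rz": 0.0363,"finger_gap": 0.75},{"rz": 0.0363,"finger_gap": 0.75},{"rz": 0.0363,"finger_gap": 0.75},{"rz": 0.0363,"finger_gap": 0.75},{"rz": 0.0363,"finger_gap": 0.75},{"rz": 0.0363,"finger_gap": 0.75},{"rz": 0.0363,"finger_gap": 0.75},{"rz": 0.0363,"finger_gap": 0.75},{"dz": 0.6,"finger_gap": 0.75},{"dz": 0.5,"finger_gap": 0.75},{"dz": 0.22,"finger_gap": 0.75},{"finger_gap": 0.75}]'; sh o.sh
python3 nudge.py '[{"finger_gap": 0.4},{"finger_gap": 0.4},{"finger_gap": 0.4},{"finger_gap": 0.4}]'; sh o.sh
python3 nudge.py '[{"rz": 0.0225,"finger_gap": 0.4}]'>/dev/null; sh o.sh
python3 nudge.py '[{"rz": 0.0225,"finger_gap": 0.4}]'>/dev/null; sh o.sh
python3 nudge.py '[{"rz": 0.0225,"finger_gap": 0.4}]'>/dev/null; sh o.sh
python3 nudge.py '[{"rz": 0.0225,"finger_gap": 0.4}]'>/dev/null; sh o.sh
python3 nudge.py '[{"rz": 0.0225,"finger_gap": 0.4}]'>/dev/null; sh o.sh
python3 nudge.py '[{"rz": 0.0225,"finger_gap": 0.4},{"finger_gap": 0.4}]'; sh o.sh
```

```text
t: 19.05
eef_pos: [0.4865, -0.1058, 0.0676]
tool_rot: [-0.001, 0.988, 0.153, -0.001]
contact_force: [-0.7, -0.3, 0.9]
gripper_width: 0.753
grasp_force: 0.0
torque [-0.043 -0.015  0.034]
t: 19.45
eef_pos: [0.4885, -0.107, 0.0701]
tool_rot: [0.0, 0.988, 0.152, 0.001]
contact_force: [-1.7, 2.1, 7.0]
gripper_width: 0.46
grasp_force: 30.0
torque [ 0.466  0.378 -0.033]
torque [1.309 0.475 0.395]
torque [ 1.415 -0.084  0.417]
torque [ 1.248 -0.373  0.314]
torque [ 1.44  -0.708  0.432]
torque [ 1.4   -0.225  0.4  ]
t: 20.15
eef_pos: [0.489, -0.1072, 0.0698]
tool_rot: [-0.0, 0.993, -0.118, 0.002]
contact_force: [0.4, 1.3, 2.9]
gripper_width: 0.461
grasp_force: 35.0
torque [ 0.797 -0.362  0.129]
```

In the tool's units: -0.135 rad / 4 = -0.0338.

```bash
python3 nudge.py '[{"finger_gap": 0.75},{"finger_gap": 0.75},{"rz": -0.0338,"finger_gap": 0.75},{"rz": -0.0338,"finger_gap": 0.75},{"rz": -0.0338,"finger_gap": 0.75},{"rz": -0.0338,"finger_gap": 0.75},{"finger_gap": 0.75}]' >/dev/null; sh o.sh
python3 nudge.py '[{"finger_gap": 0.4},{"finger_gap": 0.4},{"finger_gap": 0.4},{"finger_gap": 0.4}]' >/dev/null; sh o.sh
python3 nudge.py '[{"rz": 0.0225,"finger_gap": 0.4}]'>/dev/null; sh o.sh
python3 nudge.py '[{"rz": 0.0225,"finger_gap": 0.4}]'>/dev/null; sh o.sh
python3 nudge.py '[{"rz": 0.0225,"finger_gap": 0.4}]'>/dev/null; sh o.sh
python3 nudge.py '[{"rz": 0.0225,"finger_gap": 0.4}]'>/dev/null; sh o.sh
python3 nudge.py '[{"rz": 0.0225,"finger_gap": 0.4}]'>/dev/null; sh o.sh
python3 nudge.py '[{"rz": 0.0225,"finger_gap": 0.4},{"finger_gap": 0.4}]'; sh o.sh
python3 nudge.py '[{"finger_gap": 0.75},{"finger_gap": 0.75},{"rz": -0.0338,"finger_gap": 0.75},{"rz": -0.0338,"finger_gap": 0.75},{"rz": -0.0338,"finger_gap": 0.75},{"rz": -0.0338,"finger_gap": 0.75},{"finger_gap": 0.75}]' >/dev/null; sh o.sh
python3 nudge.py '[{"finger_gap": 0.4},{"finger_gap": 0.4},{"finger_gap": 0.4},{"finger_gap": 0.4}]' >/dev/null; sh o.sh
python3 nudge.py '[{"rz": 0.0225,"finger_gap": 0.4}]'>/dev/null; sh o.sh
python3 nudge.py '[{"rz": 0.0225,"finger_gap": 0.4}]'>/dev/null; sh o.sh
python3 nudge.py '[{"rz": 0.0225,"finger_gap": 0.4}]'>/dev/null; sh o.sh
python3 nudge.py '[{"rz": 0.0225,"finger_gap": 0.4}]'>/dev/null; sh o.sh
python3 nudge.py '[{"rz": 0.0225,"finger_gap": 0.4}]'>/dev/null; sh o.sh
python3 nudge.py '[{"rz": 0.0225,"finger_gap": 0.4},{"finger_gap": 0.4}]'; sh o.sh
```

```text
torque [ 0.025  0.024 -0.005]
torque [ 0.101  0.492 -0.044]
torque [1.065 0.653 0.405]
torque [0.505 1.328 0.341]
torque [ 1.297 -0.022  0.399]
torque [0.903 0.588 0.316]
torque [ 1.272 -0.014  0.202]
t: 21.95
eef_pos: [0.4877, -0.1069, 0.0691]
tool_rot: [-0.0, 0.993, -0.119, 0.0]
contact_force: [-2.7, 0.7, 5.9]
gripper_width: 0.465
grasp_force: 34.2
torque [0.909 0.341 0.085]
torque [-0.012 -0.033  0.052]
torque [ 0.114  0.455 -0.051]
torque [1.06  0.634 0.425]
torque [-0.336  1.396  0.285]
torque [ 1.262 -0.083  0.429]
torque [0.753 0.646 0.296]
torque [1.476 0.262 0.376]
t: 23.75
eef_pos: [0.4878, -0.1069, 0.0691]
tool_rot: [-0.0, 0.993, -0.119, 0.0]
contact_force: [-1.0, 0.4, 5.4]
gripper_width: 0.462
grasp_force: 34.2
torque [0.811 0.216 0.171]
```

In the tool's units: -0.05 m is -1, -0.04 m is -0.8.

```bash
python3 nudge.py '[{"finger_gap": 0.75},{"finger_gap": 0.75},{"dz": -0.6,"finger_gap": 0.75},{"dz": -1,"finger_gap": 0.75},{"dz": -0.8,"finger_gap": 0.75},{"finger_gap": 0.75},{"finger_gap": 0.75},{"finger_gap": 0.75}]'
python3 - <<'E'
from h import *
cv2.imwrite('pics/s4.png',vision.read_camera('side'))
E
```

```text
t: 24.55
eef_pos: [0.4867, -0.1074, 0.1877]
tool_rot: [0.0, 0.993, -0.118, -0.001]
contact_force: [-0.3, -0.4, 0.3]
gripper_width: 0.749
grasp_force: 0.0
```

View pics/s4.png

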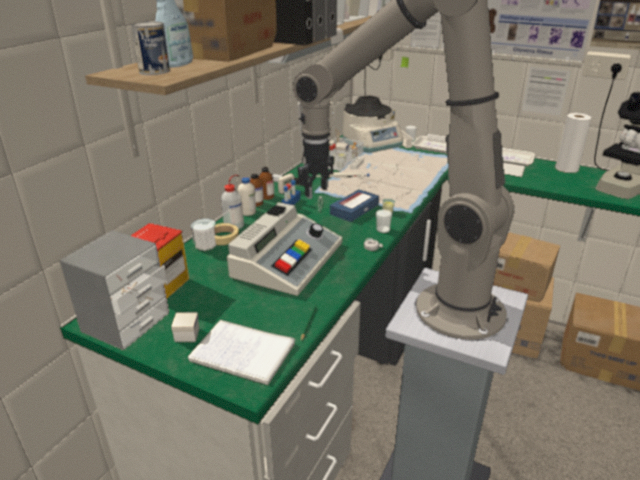

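The picture shows the arm clear at (318,170), green down at (297,250), the other keys up, and the things around the instrument where they were.

```bash
python3 -c "
from station import bot, vision
print(bot.hand_in())"
```

```text
the job is handed in; nothing more can be done
None
```

I handed the job in at about 25 s: switch turned back to its stop, green key latched with red and the others up, then three one-click strokes clockwise; the blank knob's final position is inferred from turning torque, and no verdict was shown.

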